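# Shut the curing cover and give the two-button start

### The job

Start the UV curing box: with the fingertips push its sliding amber cover fully shut over the sherd inside. Then put one fingertip on each of the two green buttons of the yellow start panel, press both fully down together, hold them down for at least two seconds, and let both come back up. Keep off the small red stop button between them, and pick nothing up: the sherd in the box and the sherds and spring clamp lying about stay where they are.

Things in the scene. Friction and masses are not known exactly. Their poses are not given: they have to be found in the camera images.
- curing_box: Grey UV curing box, 250 (x) x 160 (y) x 66 mm high, fixed; left or right of the start panel. Origin: centre of its underside. x runs from its closed housing (x -125 to -30 mm) to its open well (-30 to 115, floor 15 mm high) where a loose sherd lies. Rails 76 mm high along both sides (|y| 72 to 79); end stop 78 mm high across the far end (x 118 to 124).
- cover (a joint): Opening (m) of the amber clear sliding cover (152 x 140 x 4 mm, top face 71.5 mm above the desk): 0 = fully shut against the end stop, growing along the box's -x, limit 0.090. Starts 0.055 to 0.085 open. Friction about 1.5 N plus light damping (6 N per m/s); stays where it is left.
- cover_tab (a point): Middle of the top edge of the black push ledge across the cover, moving with it: upright face 110 mm wide, 28 mm high, looking to the box's -x (3 mm to the -x side of this point); sloping back on the +x side. Top 99.5 mm above the desk, 28 mm above the cover. Push the upright face along the box's +x to shut. Shut: at x = 41 mm, y = 0 of the box.
- start_panel: Yellow start panel, 100 (x) x 150 (y) x 48 mm high with a black face plate, fixed, left or right of the box. Origin: centre of its underside, z up. Green buttons at x = 0, y = +32 and -32 mm, red stop button at x = 0, y = 0; low aluminium collars round them are 52 mm high.
- start_left_top (a point): Centre of the top of the green button at the panel's y = +32 mm: flat round cap 26 mm across, top 64 mm above the desk when up.
- start_right_top (a point): Centre of the top of the green button at the panel's y = -32 mm: flat round cap 26 mm across, top 64 mm above the desk when up.
- start_left (a joint): Travel of that green button in m: 0 up, 0.006 fully down against its end stop. Spring: 1.6 N to begin, 4 N fully down; it springs back when let go.
- start_right (a joint): Travel of the other green button, the same.
- stop (a joint): Travel of the small red stop button midway between the green ones (cap 14 mm across, top 63 mm above the desk, same spring): 0 up, 0.006 down. Not to be pressed.
- mended_sherd: Loose sherd, 96 x 84 x 17 mm, lying in the well of the curing box under the cover's path; origin: centre of its underside.
- pale_sherd: Loose pale sherd, 71 x 68 x 17 mm, on the desk nearest the robot; origin: centre of its underside.
- dark_sherd: Loose dark sherd, 99 x 89 x 19 mm, on the desk at the right; origin: centre of its underside.
- spring_clamp: Loose black spring clamp with blue jaw tips, 144 x 104 x 26 mm, on the desk at the left; origin: centre of its underside.

How it is judged:
By the outcome, as a careful person would: the job done as asked, in the order asked, and still so for the second after the job is handed in, with the robot touching nothing.
It also fails if it takes over 46 s, if anything falls off the work surface, if the arm or the gripper's body presses on something with over 40 N, if the wrist force passes 120 N, or if a joint passes its speed limit or range.

### The arm

A 6-joint arm with a two-finger parallel gripper is mounted at the origin on a cart in front of the work surface, level with it; the furniture and walls round the work are solid. World frame = base frame: x ahead of the robot, y to its left, z up, the work surface at z = 0. Lengths are in m, angles in rad, forces in N, time in s.
With the tool pointing down it reaches from about 0.325 to 0.85 m from the base axis. Payload 4.4 kg.
Tool frame: the origin (TCP) lies midway between the tips of the shut fingers; the grasp point (between the pads) lies 19 mm behind it; z points along the fingers, y is the line along which they close (so a half turn about z gives the same grasp; the last joint's range is limited). The gripper opens to 94 mm and grips with 3 to 60 N. Pads are 16 mm wide; open, the fingers measure 119 mm over their backs; the gripper's body (75 mm by 177 mm) begins 78 mm behind the grasp point.
Start: joints at [-0.15, 0.207, 1.542, -0, 1.393, -0.15], TCP at [0.575, -0, 0.205] pointing down, gripper open.
Joint ranges: [-2.73, 2.73], [-0.86, 2.22], [0.23, 2.46], [-1.11, 4.25], [0.08, 2.63], [-2.82, 2.82]. Speed limits (rad/s): [2.79, 2.79, 3.14, 3.14, 3.14, 3.14].

### API

Orientations are given as a unit quaternion [x, y, z, w].
In Python, from cell import robot, cams, job gives the robot as it stands. The module is installed in compiled form; this text tells all that it offers.
- The arm moves only by the tool move_arm, never from a script. Its argument "deltas" is a list that holds one entry, the list of rows, each a list of 6 numbers: the shift along the tool's x, y, z in cm, then the turn, a rotation vector about the tool's x, y, z in degrees. In form: [[[dx, dy, dz, rx, ry, rz], ...]]. A call has 1 to 5 rows; each row shifts and turns the commanded pose from where the row before left it, along the tool's axes as they then stand; what a row does not reach is not made up. A row lasts 1/8 s, in which the tool goes at most 62.5 mm and 10.7 degrees, less where a joint would pass 70% of its speed; a pose out of reach is approached as far as the arm can. A call with a gripper value outside its range is refused whole. "hand" is the gripper command: -1 is shut, 1 is fully open, values between are in proportion, set as the call begins (left out, the last holds). The fingers move at their own pace and stop on an object; "newtons" is the grip in N (left out, the last holds). Time passes only in rows, so rows that do not move let the fingers close. It gives the time, the measured TCP pose, the force, the opening and the grip force at its end, in the units of the state.
- robot.sense(): the state, without advancing time (a new reading comes with each control period).
- cams.get_image(name): name is "scene" or "side" or "wrist"; returns a dict with "image" (384x512x3 uint8, red, green, blue), "range_z" (384x512 float32, m along the optical axis (not along the pixel's ray), 0 where there is no reading), "vfov" (degrees; the focal length in pixels is half the picture's height over the tangent of half this angle, whatever the lens; pixels are square), "cx", "cy" (the principal point, pixels), "dist" ([k1, k2, p1, p2, k3] as OpenCV has them; the pictures are not rectified), "extrinsics" (4x4, takes a point from camera to world coordinates); the wrist camera has in their place "tool_from_camera" (4x4, takes a point from camera to tool coordinates, whose origin is the TCP and whose axes are the flange's). Camera axes: x right, y down, z forward; pixel columns grow to the right and rows downward; lengths in m; the calibration is good to about 2 mm. A picture is of the moment at which its call begins: read the wrist's pose just before it.
- job.sign_off(): hands the job in; it is judged then, once.
Trained networks look in a picture, given as the dict that the camera call returned (one of the last four; its "shot" number tells which), for a name from the list of things; names that differ only in an ending like _2 or _b are one class to them, and where a whole thing is asked for, a point or a joint stands for the part that bears it (a point fixed in the world has none). Each returns a list of dicts, best first, with "confidence" (0 to 1); they miss things now and then, are a little off and sometimes report something else, mostly with a low value. They report only what shows in the picture. A call takes as long as a camera call.
- cams.boxes_of(name, picture): "bbox" ([left, top, right, bottom] in pixels, round what is visible of it).
The state is a dict: "time_s": time; "joints": joint angles; "qd": joint speeds; "tau": joint torques, N m; "tool_pos": TCP position; "ee_rot": TCP orientation; "force": force on the tool from outside, world axes, zero at the start; "wrist_torque": the same for the moment, N m; "finger_gap": finger opening in m; "gripper_force": force on a finger pad.
Only numpy, scipy, OpenCV 4.12 (cv2) and the standard library are available. Lean on these libraries where they do the work, as an engineer would, in place of code of your own. Each camera call takes 0.05 s, during which the arm holds its last target. There are 200 camera calls.

## Working session

There is one attempt and no reset: what is moved stays moved. The work goes in short steps, Python scripts to look and compute and a tool call to move; the robot and the scene stay as the last step left them, time stands still between calls to the robot, and variables do not carry over. Pictures are saved under pics/ and viewed, at most 10 in all, crops included, and the job is handed in when it is done.

Besides the shell and the picture viewer there is one more tool, called as name([rows], argument=value, ...), one row to a line, values as JSON. move_arm: Moves the arm, as the interface text tells. Its arguments: {"type":"object","properties":{"deltas":{"type":"array"},"hand":{"type":"number"},"newtons":{"type":"number"}},"required":["deltas"]}

```bash
mkdir -p pics; cat > h.py <<'E'
import numpy as np,cv2
from cell import robot,cams,job
def shot(name):
    p=cams.get_image(name); return p
def cloud(p,T=None):
    h,w=p["range_z"].shape; f=h/2/np.tan(np.radians(p["vfov"])/2)
    K=np.array([[f,0,p["cx"]],[0,f,p["cy"]],[0,0,1]])
    u,v=np.meshgrid(np.arange(w),np.arange(h))
    n=cv2.undistortPoints(np.stack([u,v],-1).reshape(-1,1,2).astype(float),K,np.array(p["dist"],float)).reshape(h,w,2)
    z=p["range_z"][...,None]; P=np.concatenate([n*z,z],-1)
    T=np.array(p["extrinsics"]) if T is None else T
    return P@T[:3,:3].T+T[:3,3]
E
python3 - <<'E'
from h import *
s=robot.sense(); print(s["time_s"],s["tool_pos"],s["ee_rot"],s["finger_gap"],s["force"])
for n in("scene","side"):
    p=shot(n); cv2.imwrite(f"pics/{n}0.png",p["image"][...,::-1]); C=cloud(p)
    np.savez(n+"0.npz",C=C,im=p["image"],r=p["range_z"])
    for k in("curing_box","cover_tab","start_panel","start_left_top","stop"):
        for b in cams.boxes_of(k,p)[:3]:
            x=[int(i) for i in b["bbox"]]; c=C[(x[1]+x[3])//2,(x[0]+x[2])//2]
            print(n,k,x,round(b["confidence"],2),c.round(3))
E
```

```text
0.0 [5.74186166e-01 1.03579956e-04 2.04315903e-01] [ 7.07112926e-01  7.07099749e-01 -6.70195664e-04 -8.97951073e-04] 0.09372268436532152 [-0.58726727  0.08431078 -1.30430339]
scene curing_box [247, 204, 352, 284] 0.71 [ 0.542 -0.202  0.083]
scene curing_box [228, 156, 237, 165] 0.15 [0.536 0.197 0.058]
scene start_panel [213, 155, 265, 192] 0.92 [0.534 0.142 0.049]
scene stop [249, 203, 350, 283] 0.19 [ 0.547 -0.196  0.077]
side curing_box [206, 166, 279, 201] 0.85 [ 0.568 -0.096  0.075]
side cover_tab [234, 165, 274, 185] 0.8 [ 0.525 -0.142  0.09 ]
side start_panel [215, 206, 269, 255] 0.9 [0.555 0.215 0.05 ]
side start_left_top [242, 222, 254, 229] 0.49 [0.538 0.21  0.065]
```

View pics/scene0.png

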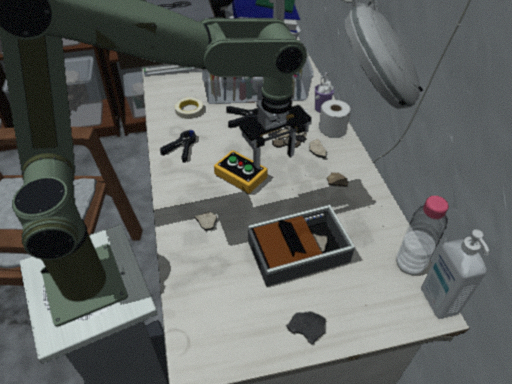

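View pics/side0.png

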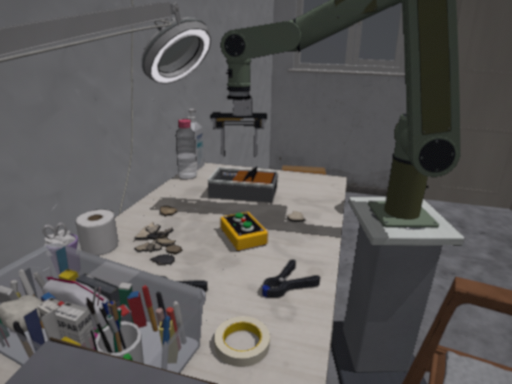

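The scene shows the box on the right (~300,245), its well facing away from the robot, with the panel at ~(241,172) in scene and (243,229) in side. The wrist view and coarse fits come next.

```bash
cat >> h.py <<'E'
from scipy.spatial.transform import Rotation as R
def wshot():
    s=robot.sense(); p=shot("wrist")
    T=np.eye(4); T[:3,:3]=R.from_quat(s["ee_rot"]).as_matrix(); T[:3,3]=s["tool_pos"]
    return p,cloud(p,T@np.array(p["tool_from_camera"]))
def blobs(im,C,zr,hue,smin=90,vmin=40,amin=8):
    hsv=cv2.cvtColor(im,cv2.COLOR_RGB2HSV); H=hsv[...,0].astype(int)
    lo,hi=hue; m=((H>=lo)&(H<=hi)) if lo<=hi else ((H>=lo)|(H<=hi))
    m&=(hsv[...,1]>smin)&(hsv[...,2]>vmin)&(C[...,2]>zr[0])&(C[...,2]<zr[1])
    n,l,st,ce=cv2.connectedComponentsWithStats(m.astype(np.uint8))
    return [(st[i,4],ce[i].round(0),np.median(C[l==i],0).round(4),C[l==i]) for i in range(1,n) if st[i,4]>=amin]
E
python3 - <<'E'
from h import *
for n in("scene","side"):
    d=np.load(n+"0.npz"); C=d["C"];im=d["im"]
    for nm,h in(("green",(45,85)),("red",(172,6)),("yellow",(18,32)),("amber",(7,17))):
        for b in blobs(im,C,(.03,.11),h): 
            if abs(b[2][1])<.4 and .3<b[2][0]<.8: print(n,nm,b[:3])
    m=(C[...,2]>.085)&(C[...,2]<.11)&(C[...,1]<-.05)&(C[...,1]>-.35)&(C[...,0]>.35)&(C[...,0]<.75)
    print("ledge",m.sum(),np.median(C[m],0))
    m=(C[...,2]>.06)&(C[...,2]<.085)&(C[...,1]<-.03)&(C[...,1]>-.4)&(C[...,0]>.3)&(C[...,0]<.8)
    print(cv2.minAreaRect((C[m][:,:2]*1000).astype(np.float32)),np.percentile(C[m],[1,99],axis=0))
p,C=wshot(); cv2.imwrite("pics/w0.png",p["image"][...,::-1]); print(np.array(p["tool_from_camera"]).round(3),p["vfov"],C[20,256],C[370,256])
E
```

```text
scene green (np.int32(47), array([232., 159.]), array([0.5382, 0.1996, 0.0612]))
scene green (np.int32(53), array([248., 167.]), array([0.5659, 0.141 , 0.0619]))
scene red (np.int32(20), array([240., 163.]), array([0.5515, 0.17  , 0.0587]))
scene yellow (np.int32(518), array([240., 172.]), array([0.533 , 0.1366, 0.0447]))
scene amber (np.int32(1789), array([285., 242.]), array([ 0.5083, -0.1736,  0.0704]))
ledge 269 [ 0.52637903 -0.17418975  0.09317681]
((637.166015625, -208.3680877685547), (210.20106506347656, 439.0184326171875), 67.35596466064453) [[ 0.43434112 -0.3786413   0.06074852]
 [ 0.79007141 -0.0879918   0.08323908]]
side green (np.int32(37), array([239., 215.]), array([0.567 , 0.1484, 0.0652]))
side green (np.int32(50), array([247., 224.]), array([0.5404, 0.2024, 0.065 ]))
side red (np.int32(15), array([243., 219.]), array([0.5534, 0.1732, 0.0623]))
side yellow (np.int32(583), array([244., 230.]), array([0.545 , 0.2221, 0.0482]))
side amber (np.int32(354), array([254., 177.]), array([ 0.5168, -0.16  ,  0.0743]))
ledge 77 [ 0.52901305 -0.16021109  0.09461142]
((627.0234375, -197.6273651123047), (203.82643127441406, 409.4573669433594), 70.17535400390625) [[ 0.43706172 -0.33724696  0.06050251]
 [ 0.79325186 -0.07825582  0.08251172]]
[[ 0.    -0.972 -0.237  0.068]
 [ 1.     0.    -0.    -0.   ]
 [ 0.    -0.237  0.972 -0.179]
 [ 0.     0.     0.     1.   ]] 68.42242487670514 [0.57396701 0.18421786 0.04858379] [0.57479524 0.02226902 0.34021677]
```

View pics/w0.png

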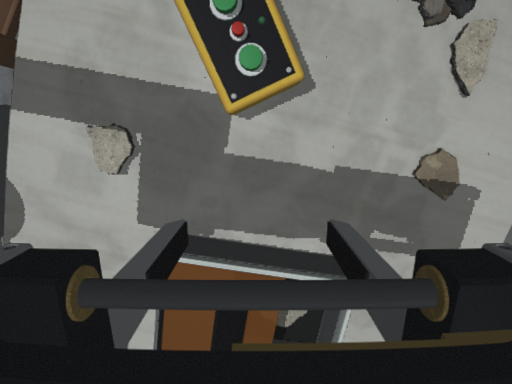

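The wrist view shows the panel at the top (buttons 250,57 and 225,5; stop 238,30) and the box at the bottom behind the fingers. The next step is to go over the box and shut the fingers.

move_arm([
  [[-4, -1, 0, 0, 0, 0], [-4, -1, 0, 0, 0, 0], [-2, -1, 0, 0, 0, 0], [0, 0, 0, 0, 0, 0]],
], hand=-1)

```text
time_s: 1.15
tool_pos: [0.5446, -0.1011, 0.2055]
ee_rot: [0.708, 0.706, 0.0, 0.0]
force: [0.2, 0.7, 0.7]
finger_gap: 0.0578
gripper_force: 0.0
```

```bash
python3 - <<'E'
from h import *
s=robot.sense(); print(s["tool_pos"],s["finger_gap"])
p,C=wshot(); cv2.imwrite("pics/w1.png",p["image"][...,::-1]); np.savez("w1.npz",C=C,im=p["image"])
for b in blobs(p["image"],C,(.055,.09),(5,17),amin=60): 
    print(b[:3],cv2.minAreaRect((b[3][:,:2]*1000).astype(np.float32)))
m=(C[...,2]>.085)&(C[...,2]<.11)&(C[...,1]<-.05)&(C[...,0]>.40)&(C[...,0]<.7); m[250:]=0
print("ledge",m.sum(),cv2.minAreaRect((C[m][:,:2]*1000).astype(np.float32)),C[m].min(0),C[m].max(0))
v,u=np.where(m); print(u.min(),u.max(),v.min(),v.max())
for k in("cover_tab","curing_box"): print([(np.round(b["bbox"]),b["confidence"]) for b in cams.boxes_of(k,p)[:2]])
E
```

```text
[ 0.54464594 -0.10111397  0.20550619] 0.05778844666830992
(np.int32(7035), array([246., 225.]), array([ 0.5197, -0.1356,  0.0717])) ((528.39697265625, -159.26637268066406), (123.2362060546875, 146.3013916015625), 81.11258697509766)
ledge 951 ((537.9747924804688, -139.83766174316406), (52.29663848876953, 24.94155502319336), 80.94017028808594) [ 0.52267416 -0.16732783  0.0850402 ] [ 0.55242696 -0.11242071  0.10111894]
237 264 203 249
[(array([176., 173., 316., 281.]), 0.64)]
[(array([172., 163., 391., 317.]), 0.71)]
```

View pics/w1.png

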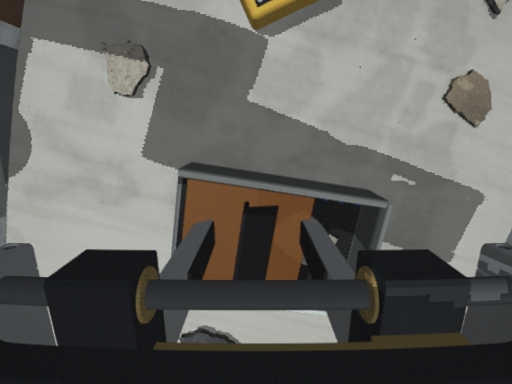

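```bash
python3 - <<'E'
from h import *
C=np.load("w1.npz")["C"]; 
m=(C[...,2]>.0735)&(C[...,2]<.0775)&(C[...,1]>-.2)&(C[...,1]<-.04)&(C[...,0]>.38)&(C[...,0]<.69); m[215:]=0
r=C[m]; vx,vy,x0,y0=cv2.fitLine(r[:,:2].astype(np.float32),cv2.DIST_HUBER,0,.01,.01).ravel()
yaw=np.arctan2(vy,vx); print("rail yaw",np.degrees(yaw),x0,y0,m.sum())
for yw in(yaw,np.radians(-9)):
    c,s=np.cos(yw),np.sin(yw); B=C[...,:2]@np.array([[c,-s],[s,c]])
    sel=C[...,2]>.05
    print("rail by perc",np.percentile(B[m],[2,50,98],axis=0).round(4).tolist())
    l=(C[...,2]>.075)&(C[...,2]<.11)&(C[...,1]<-.1)&(C[...,0]>.46)&(C[...,0]<.62); l[250:]=0;l[:203]=0
    for z in(.078,.085,.09,.095,.098): 
        k=l&(abs(C[...,2]-z)<.002); print(z,k.sum(),np.percentile(B[k],[2,50,98],axis=0).round(4).tolist() if k.any() else"")
    for z in(.06,.0715,.078):
        k=(abs(C[...,2]-z)<.003)&(C[...,0]>.63)&(C[...,0]<.75)&(C[...,1]<-.09); k[290:]=0; print("end",z,k.sum(),np.percentile(B[k],[2,50,98],axis=0).round(4).tolist() if k.any() else "")
E
```

```text
rail yaw -8.777123 0.57388717 -0.098445006 1410
rail by perc [[0.4691, -0.0422], [0.574, -0.0098], [0.6938, -0.0061]]
0.078 195 [[0.5704, -0.0835], [0.5736, -0.0566], [0.5767, -0.0304]]
0.085 204 [[0.5467, -0.0818], [0.564, -0.0543], [0.5673, -0.0307]]
0.09 204 [[0.545, -0.0801], [0.5574, -0.0531], [0.5606, -0.0305]]
0.095 224 [[0.5456, -0.0789], [0.5506, -0.0529], [0.554, -0.0304]]
0.098 314 [[0.5407, -0.0787], [0.5455, -0.0535], [0.5499, -0.0309]]
end 0.06 155 [[0.6429, -0.0722], [0.7001, -0.032], [0.7036, -0.0055]]
end 0.0715 174 [[0.643, -0.0666], [0.7032, -0.0266], [0.7043, -0.0065]]
end 0.078 577 [[0.6417, -0.0628], [0.7019, -0.0128], [0.7091, -0.0069]]
rail by perc [[0.4692, -0.0401], [0.5741, -0.0076], [0.6938, -0.004]]
0.078 195 [[0.5707, -0.0813], [0.5739, -0.0544], [0.5769, -0.0281]]
0.085 204 [[0.5469, -0.0796], [0.5642, -0.0521], [0.5675, -0.0285]]
0.09 204 [[0.5452, -0.0779], [0.5576, -0.0509], [0.5607, -0.0283]]
0.095 224 [[0.5457, -0.0767], [0.5509, -0.0508], [0.5542, -0.0282]]
0.098 314 [[0.5409, -0.0766], [0.5457, -0.0514], [0.5501, -0.0288]]
end 0.06 155 [[0.6429, -0.0695], [0.7003, -0.0292], [0.7036, -0.0029]]
end 0.0715 174 [[0.643, -0.0639], [0.7034, -0.0238], [0.7044, -0.0039]]
end 0.078 577 [[0.6417, -0.0601], [0.7019, -0.0101], [0.7093, -0.0043]]
```

The crest lies at about 0.082 open; the box yaw is about −8.8°. I align to it, go behind the ledge, then descend.

move_arm([
  [[0, 0, 0, 0, 0, 8.8], [-3.4, -2.5, 0, 0, 0, 0], [-3.4, -2.4, 0, 0, 0, 0], [0, 0, 3, 0, 0, 0], [0, 0, 3, 0, 0, 0]],
], hand=-1)

```text
time_s: 1.92
tool_pos: [0.487, -0.1593, 0.1455]
ee_rot: [0.759, 0.651, 0.001, 0.001]
force: [0.1, -0.5, -0.1]
finger_gap: 0.0005
gripper_force: 0.0
```

move_arm([
  [[0, 0, 3, 0, 0, 0], [0, 0, 2, 0, 0, 0], [0, 0, 1, 0, 0, 0], [0, 0, 0, 0, 0, 0]],
])

```text
time_s: 2.42
tool_pos: [0.4862, -0.1589, 0.085]
ee_rot: [0.759, 0.651, -0.0, -0.001]
force: [-0.5, 0.7, -0.3]
finger_gap: 0.0009
gripper_force: 0.0
```

move_arm([
  [[0, 1, 0.1, 0, 0, 0], [0, 1, 0, 0, 0, 0], [0, 1, 0, 0, 0, 0], [0, 1, 0, 0, 0, 0], [0, 1, 0, 0, 0, 0]],
])

```text
time_s: 3.05
tool_pos: [0.5361, -0.1675, 0.0844]
ee_rot: [0.759, 0.651, -0.0, -0.0]
force: [-2.5, -0.7, 0.9]
finger_gap: 0.0003
gripper_force: 1.0
```

move_arm([
  [[0, 1, 0, 0, 0, 0], [0, 1, 0, 0, 0, 0], [0, 1, 0, 0, 0, 0], [0, 1, 0, 0, 0, 0], [0, 0.7, 0, 0, 0, 0]],
])

```text
time_s: 3.68
tool_pos: [0.5827, -0.1748, 0.0843]
ee_rot: [0.759, 0.651, -0.0, 0.0]
force: [-2.3, -0.8, 0.7]
finger_gap: 0.0005
gripper_force: 0.9
```

move_arm([
  [[0, 0.4, 0, 0, 0, 0], [0, 0.3, 0, 0, 0, 0], [0, 0.2, 0, 0, 0, 0], [0, 0.2, 0, 0, 0, 0]],
])

```text
time_s: 4.18
tool_pos: [0.5911, -0.176, 0.0843]
ee_rot: [0.759, 0.651, -0.001, -0.002]
force: [-9.0, -0.4, 5.0]
finger_gap: 0.0003
gripper_force: 4.3
```

move_arm([
  [[0, 0.2, 0, 0, 0, 0], [0, 0.1, 0, 0, 0, 0], [0, 0, 0, 0, 0, 0]],
])

```text
time_s: 4.55
tool_pos: [0.5911, -0.176, 0.0844]
ee_rot: [0.759, 0.651, -0.003, -0.004]
force: [-14.0, 0.8, 8.9]
finger_gap: 0.0005
gripper_force: 6.8
```

The position holds while the force rises to 14 N, so the cover is against the stop. I back off, rise and check.

move_arm([
  [[0, -1, 0, 0, 0, 0], [0, -2, 0, 0, 0, 0], [0, 0, -4, 0, 0, 0], [0, 0, -4, 0, 0, 0], [0, 0, -4, 0, 0, 0]],
], hand=0.1)

```text
time_s: 5.18
tool_pos: [0.5669, -0.1718, 0.206]
ee_rot: [0.759, 0.651, 0.001, 0.001]
force: [0.4, -0.3, 0.0]
finger_gap: 0.0472
gripper_force: 0.0
```

move_arm([
  [[5, -1, 0, 0, 0, 10], [5, 0, 0, 0, 0, 10], [4.5, 2, 0, 0, 0, 10], [4, 3, 0, 0, 0, 10], [0, 0, 0, 0, 0, 10]],
])

```text
time_s: 5.8
tool_pos: [0.6705, -0.0295, 0.2031]
ee_rot: [0.964, 0.267, 0.001, -0.0]
force: [-0.9, -0.2, -0.3]
finger_gap: 0.0518
gripper_force: 0.0
```

```bash
python3 - <<'E'
from h import *
s=robot.sense(); print(s["tool_pos"],R.from_quat(s["ee_rot"]).as_matrix()[:,1],s["finger_gap"],s["joints"])
p=shot("scene"); C=cloud(p); a=p["image"][130:300,190:380,::-1]; cv2.imwrite("pics/s1.png",cv2.resize(a,None,fx=3,fy=3))
c,sn=np.cos(np.radians(-8.8)),np.sin(np.radians(-8.8)); B=C[...,:2]@np.array([[c,-sn],[sn,c]])
m=(abs(C[...,2]-.096)<.004)&(abs(B[...,1]+.085)<.05)&(abs(B[...,0]-.6)<.1); print(m.sum(),np.median(B[m],0),"was expected crest .626")
E
```

```text
[ 0.67054504 -0.02954884  0.20305215] [ 5.15455738e-01 -8.56916176e-01 -2.22042388e-04] 0.05176124040973104 [-0.17361098  0.40908789  1.28591414  0.00154925  1.44515968  0.85545313]
130 [ 0.62532272 -0.08936428] was expected crest .626
```

View pics/s1.png

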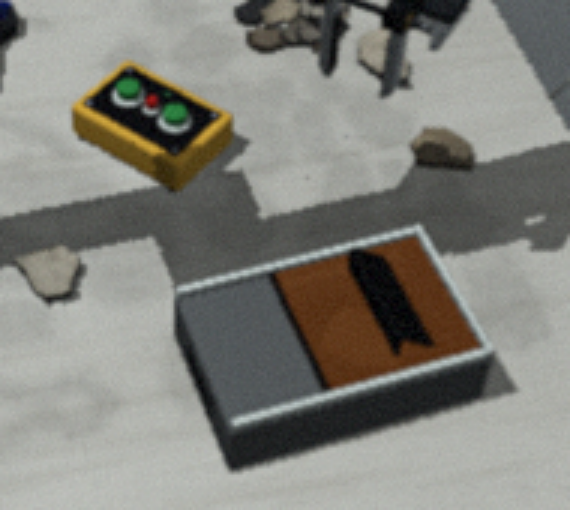

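The picture shows the cover shut: amber reaches the end stop near (455,300) of the crop, and the crest is at 0.625 as expected. Next I look at the panel from close by.

move_arm([
  [[-1.3, -4.8, 0, 0, 0, 0], [-1.3, -4.8, 0, 0, 0, 0], [-1.3, -4.8, 0, 0, 0, 0], [-1.3, -4.8, 0, 0, 0, 0], [-1.3, -4.7, 0, 0, 0, 5]],
])

```text
time_s: 6.48
tool_pos: [0.4873, 0.1404, 0.2049]
ee_rot: [0.974, 0.227, 0.001, -0.0]
force: [1.2, -0.5, -0.5]
finger_gap: 0.0515
gripper_force: 0.0
```

move_arm([
  [[0, 0, 0, 0, 0, 0], [0, 0, 0, 0, 0, 0]],
])

```text
time_s: 6.72
tool_pos: [0.489, 0.1391, 0.2051]
ee_rot: [0.974, 0.228, 0.001, 0.0]
force: [-0.0, -0.2, 0.7]
finger_gap: 0.0518
gripper_force: 0.0
```

```bash
python3 - <<'E'
from h import *
s=robot.sense(); print(s["tool_pos"],R.from_quat(s["ee_rot"]).as_matrix()[:,1].round(4),s["finger_gap"],s["force"])
p,C=wshot(); cv2.imwrite("pics/w2.png",p["image"][...,::-1])
for nm,h in(("green",(45,85)),("red",(172,6))):
    for b in blobs(p["image"],C,(.055,.075),h): print(nm,b[:3])
m=(abs(C[...,2]-.048)<.003)&(np.linalg.norm(C[...,:2]-[.5525,.173],axis=-1)<.11); print(m.sum(),cv2.minAreaRect((C[m][:,:2]*1000).astype(np.float32)))
E
```

```text
[0.48899716 0.13908355 0.20509241] [ 4.433e-01 -8.964e-01  8.000e-04] 0.05180335735261861 [-0.02541448 -0.23686911  0.7235016 ]
green (np.int32(387), array([228., 123.]), array([0.5416, 0.2011, 0.0642]))
green (np.int32(378), array([285., 125.]), array([0.568 , 0.1436, 0.0643]))
red (np.int32(104), array([256., 124.]), array([0.5545, 0.1723, 0.0631]))
8907 ((554.7357177734375, 171.99374389648438), (97.30850219726562, 148.01414489746094), 24.729721069335938)
```

View pics/w2.png

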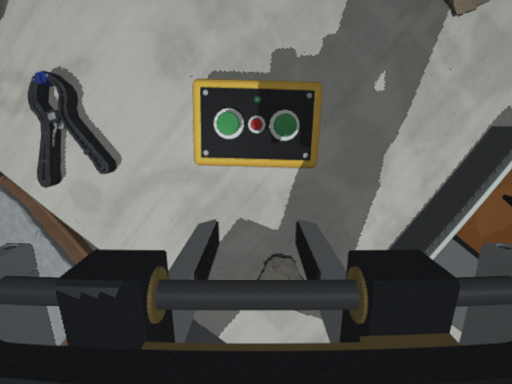

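The picture shows the buttons at (228,123) and (285,125) and the red stop at (256,124), matching the fit at 64 mm apart and 64 mm high. I move above the panel, then descend.

move_arm([
  [[0, 0, 0, 0, 0, 1.6], [3.7, -0.1, 0, 0, 0, 0], [3.7, -0.2, 0, 0, 0, 0], [0, 0, 3, 0, 0, 0], [0, 0, 3, 0, 0, 0]],
])

```text
time_s: 7.4
tool_pos: [0.556, 0.1721, 0.1436]
ee_rot: [0.977, 0.212, 0.001, 0.0]
force: [0.0, 0.4, -0.1]
finger_gap: 0.0518
gripper_force: 0.0
```

move_arm([
  [[0, 0, 3, 0, 0, 0], [0, 0, 2, 0, 0, 0], [0, 0, 1, 0, 0, 0], [0, 0, 0, 0, 0, 0], [0, 0, 0, 0, 0, 0]],
])

```text
time_s: 8.02
tool_pos: [0.5555, 0.1726, 0.0855]
ee_rot: [0.977, 0.213, 0.001, 0.0]
force: [0.4, -0.1, -0.7]
finger_gap: 0.052
gripper_force: 0.0
```

```bash
python3 - <<'E'
from h import *
s=robot.sense(); M=R.from_quat(s["ee_rot"]).as_matrix(); print(s["tool_pos"],M[:,1].round(4),s["finger_gap"],s["force"])
print("off tool",M.T@(np.array([.5547,.1723,.0642])-s["tool_pos"]))
ims=[]
p,C=wshot(); ims.append(p["image"][150:340,120:390])
p=shot("side"); ims.append(p["image"][180:275,200:335])
cv2.imwrite("pics/c3.png",np.hstack([cv2.resize(i,(400,285),interpolation=3) for i in ims])[...,::-1])
E
```

```text
[0.55548503 0.17257586 0.08547301] [ 4.159e-01 -9.094e-01  5.000e-04] 0.05201916291832145 [ 0.42648135 -0.10378327 -0.74083416]
off tool [-8.69351921e-04 -8.65018373e-05  2.12713454e-02]
```

View pics/c3.png

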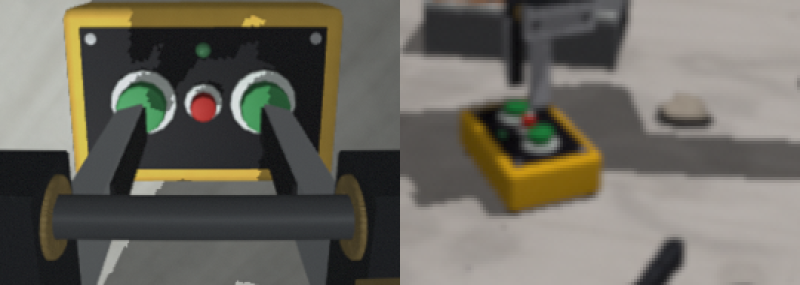

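The left view shows both tips lined up with the greens (140,108 and 262,105) and clear of red (203,107). Pressing now.

move_arm([
  [[0, 0, 1, 0, 0, 0], [0, 0, 0.7, 0, 0, 0], [0, 0, 0.4, 0, 0, 0], [0, 0, 0.3, 0, 0, 0], [0, 0, 0.3, 0, 0, 0]],
])

```text
time_s: 8.75
tool_pos: [0.5537, 0.1726, 0.0581]
ee_rot: [0.977, 0.213, -0.001, -0.0]
force: [-7.6, -0.7, 21.3]
finger_gap: 0.0517
gripper_force: 11.3
```

move_arm([
  [[0, 0, 0.2, 0, 0, 0], [0, 0, 0.2, 0, 0, 0], [0, 0, 0.1, 0, 0, 0], [0, 0, 0, 0, 0, 0]],
])

```text
time_s: 9.25
tool_pos: [0.5538, 0.1726, 0.0579]
ee_rot: [0.977, 0.213, -0.001, 0.0]
force: [-14.6, -3.3, 31.2]
finger_gap: 0.0513
gripper_force: 15.6
```

Both are at the bottom (z 0.058, 31 N against 8 N of springs). Hold.

move_arm([
  [[0, 0, 0, 0, 0, 0], [0, 0, 0, 0, 0, 0], [0, 0, 0, 0, 0, 0], [0, 0, 0, 0, 0, 0], [0, 0, 0, 0, 0, 0]],
])

```text
time_s: 9.88
tool_pos: [0.5538, 0.1726, 0.0579]
ee_rot: [0.977, 0.213, -0.001, 0.0]
force: [-14.8, -3.1, 31.2]
finger_gap: 0.0516
gripper_force: 15.6
```

move_arm([
  [[0, 0, 0, 0, 0, 0], [0, 0, 0, 0, 0, 0], [0, 0, 0, 0, 0, 0], [0, 0, 0, 0, 0, 0], [0, 0, 0, 0, 0, 0]],
])

```text
time_s: 10.5
tool_pos: [0.5538, 0.1726, 0.0579]
ee_rot: [0.977, 0.213, -0.001, 0.0]
force: [-14.9, -3.1, 31.6]
finger_gap: 0.0515
gripper_force: 15.6
```

```bash
python3 - <<'E'
from h import *
p,C=wshot()
for nm,h in(("green",(45,85)),("red",(172,6))):
    for b in blobs(p["image"],C,(.045,.075),h,amin=30): print(nm,b[:3])
E
```

```text
green (np.int32(116), array([258., 189.]), array([0.5803, 0.1842, 0.0519]))
green (np.int32(446), array([216., 225.]), array([0.5477, 0.1975, 0.0579]))
green (np.int32(425), array([301., 224.]), array([0.5733, 0.1497, 0.0579]))
red (np.int32(369), array([258., 232.]), array([0.5555, 0.1725, 0.063 ]))
```

move_arm([
  [[0, 0, 0, 0, 0, 0], [0, 0, 0, 0, 0, 0], [0, 0, 0, 0, 0, 0], [0, 0, 0, 0, 0, 0], [0, 0, 0, 0, 0, 0]],
])

```text
time_s: 11.18
tool_pos: [0.5538, 0.1726, 0.0579]
ee_rot: [0.977, 0.213, -0.001, 0.0]
force: [-14.7, -2.9, 31.2]
finger_gap: 0.0514
gripper_force: 15.6
```

move_arm([
  [[0, 0, 0, 0, 0, 0], [0, 0, 0, 0, 0, 0], [0, 0, 0, 0, 0, 0], [0, 0, 0, 0, 0, 0], [0, 0, 0, 0, 0, 0]],
])

```text
time_s: 11.8
tool_pos: [0.5538, 0.1727, 0.0579]
ee_rot: [0.977, 0.213, -0.001, 0.0]
force: [-14.7, -2.6, 30.9]
finger_gap: 0.0518
gripper_force: 15.6
```

move_arm([
  [[0, 0, 0, 0, 0, 0], [0, 0, 0, 0, 0, 0], [0, 0, 0, 0, 0, 0], [0, 0, 0, 0, 0, 0], [0, 0, 0, 0, 0, 0]],
])

```text
time_s: 12.42
tool_pos: [0.5539, 0.1726, 0.058]
ee_rot: [0.977, 0.213, -0.001, 0.0]
force: [-14.6, -2.4, 31.3]
finger_gap: 0.0518
gripper_force: 15.6
```

Both caps are at 57.9 mm (fully down), red is up at 63 mm, and they have been held for over 3 s. Release.

move_arm([
  [[0, 0, -1, 0, 0, 0], [0, 0, -2, 0, 0, 0], [0, 0, -4, 0, 0, 0], [0, 0, -4, 0, 0, 0], [0, 0, -2, 0, 0, 0]],
])

```text
time_s: 13.05
tool_pos: [0.556, 0.1729, 0.1852]
ee_rot: [0.977, 0.213, 0.002, 0.0]
force: [0.5, 0.0, 0.4]
finger_gap: 0.0517
gripper_force: 0.0
```

move_arm([
  [[-3.5, 0, 0, 0, 0, 0], [-3.5, 0, 0, 0, 0, 0], [0, 0, 0, 0, 0, 0], [0, 0, 0, 0, 0, 0]],
])

```text
time_s: 13.55
tool_pos: [0.4916, 0.1437, 0.1828]
ee_rot: [0.977, 0.213, 0.001, -0.0]
force: [0.6, -0.2, -1.5]
finger_gap: 0.0513
gripper_force: 0.0
```

```bash
python3 - <<'E'
from h import *
p,C=wshot()
for nm,h in(("green",(45,85)),("red",(172,6))):
    for b in blobs(p["image"],C,(.055,.075),h,amin=30): print(nm,b[:3])
p=shot("scene"); C=cloud(p)
c,sn=np.cos(np.radians(-8.8)),np.sin(np.radians(-8.8)); B=C[...,:2]@np.array([[c,-sn],[sn,c]])
m=(abs(C[...,2]-.096)<.004)&(abs(B[...,1]+.085)<.05)&(abs(B[...,0]-.6)<.1); print(m.sum(),np.median(B[m],0))
s=robot.sense(); print(s["force"],s["time_s"])
E
```

```text
green (np.int32(442), array([226., 128.]), array([0.5416, 0.2009, 0.0642]))
green (np.int32(428), array([288., 127.]), array([0.5682, 0.1437, 0.0643]))
red (np.int32(117), array([257., 128.]), array([0.5546, 0.1723, 0.0632]))
125 [ 0.62549209 -0.08616917]
[0.33904972 0.61607447 0.30642953] 13.65
```

```bash
python3 -c "
from cell import job
print(job.sign_off())"
```

```text
the job is handed in; nothing more can be done
None
```

The job is handed in: I pushed the cover shut against its end stop, held both green buttons fully down together for over 3 s, and both came back up with the red stop never pressed and nothing picked up (13.65 s on the robot's clock).

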